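# Mix the samples and load the shaker

### The job

Seat the pink rack fully down and flat on the shaker's two pegs. Then, in the order red, yellow, blue (one of them may be missing), press each jar upright onto the orange-topped pad of the mixer until the pad is fully down, hold it there for about a second, and stand it fully home in any free pocket of the rack. When every jar on the bench is loaded, throw the shaker's green-tipped start lever all the way over, away from its starting side, and leave the bottles, boxes and racks at the back of the bench where they stand.

Things in the scene. Friction and masses are not known exactly. Their poses are not given: they have to be found in the camera images.
- rack: loose pink jar rack, 146 (x) x 176 (y) x 40 mm tall, 0.45 kg, on the bench ahead of the robot. Origin: centre of its underside. Four round pockets, 51 mm diameter, at x = +-40, y = +-55 mm, open on top, floor 12 mm above the underside. Two square through holes, 15 mm wide, at x = 0, y = +-72 mm take the shaker's pegs, either way round. White fin handle in the middle: see rack_fin
- rack_fin (a point): centre of the top edge of the rack's white upright fin, the handle: 12 mm thick along the rack's x, 40 mm wide along y, from the rack's top face (40 mm above its underside) up to this point (100 mm)
- shaker: fixed white laboratory shaker at the robot's left, 200 (x) x 280 (y, from -100 to +180 mm) mm, top face 50 mm above the bench. Origin on the bench under the middle of the seat. Its two steel pegs, 12 mm in diameter and 30 mm high with the top 8 mm tapering to 5 mm, stand on the top face at x = 0, y = +-72 mm
- shaker_seat (a point): point on the shaker's top face (50 mm above the bench) midway between its pegs: a seated rack's origin lies here, with the rack's x and y axes along the shaker's, either way round
- start_lever (a joint): the shaker's start lever, rad: 0 at the start (leaning to the shaker's -x side, 0.5 rad off upright), 1.0 thrown fully over to the +x side. It stays where it is left and needs 1 to 2 N at its tip
- start_lever_tip (a point): centre of the green ball, 13 mm in radius, on the end of the start lever; the arm of the lever is 60 mm long, its pivot lies at x = 0, y = +140 mm of the shaker, 70 mm above the bench on a grey block 70 (x) x 50 (y) mm whose top is 73 mm above the bench; it turns about the shaker's y axis
- mixer: fixed blue vortex mixer at the robot's far right, 110 (x) x 100 (y) x 55 mm tall with a black collar 76 mm in diameter up to 67 mm, carrying the sprung pad in the middle. Origin on the bench under its centre
- pad (a joint): travel of the sprung pad, m: 0 up, 0.010 fully down at a hard stop. It takes about 2 N to start and 8 N to be fully down, and springs back
- pad_top (a point): centre of the flat top of the round pad (62 mm in diameter, black rubber with an orange top), 85 mm above the bench when up; it moves with the pad
- jar_red: sample jar, a plain upright cylinder 48 mm in diameter and 66 mm tall, white with a red cap (top 18 mm, same diameter); may be absent. Origin at the centre of its underside, z up its axis. About 0.15 kg. It stands on the bench at the robot's right at the start
- jar_yellow: sample jar, a plain upright cylinder 48 mm in diameter and 66 mm tall, white with a yellow cap (top 18 mm, same diameter); may be absent. Origin at the centre of its underside, z up its axis. About 0.15 kg. It stands on the bench at the robot's right at the start
- jar_blue: sample jar, a plain upright cylinder 48 mm in diameter and 66 mm tall, white with a blue cap (top 18 mm, same diameter); may be absent. Origin at the centre of its underside, z up its axis. About 0.15 kg. It stands on the bench at the robot's right at the start
- tip_box: bystander: blue and white pipette tip box, 85 x 125 x 66 mm, at the back of the bench, origin under its centre
- wash_bottle: bystander: bottle 64 mm in diameter and 150 mm tall with a blue cap, at the back of the bench, origin under its centre
- tube_rack: bystander: low white tube rack, 70 x 180 x 40 mm, at the back of the bench, origin under its centre

How it is judged (in metres and radians):
On the way, in this order (a step that is already met when the one before it is completed fails the run):
1. the rack is seated on the shaker's pegs, flat and fully down (horizontal distance between rack and shaker_seat below 0.005 m and z of rack in the frame of shaker_seat below 0.003 m and angle between the x axis of rack and the x axis of shaker, either way round below 0.06 rad and angle between rack's own z axis and vertical below 0.03 rad), for 0.2 s.
2. the red jar, upright, presses the mixer pad fully down for half a second (height (world z) of jar_red below 0.0767 m and contact force between jar_red and mixer above 3 N and horizontal distance between jar_red and pad_top below 0.02 m and angle between jar_red's own z axis and vertical below 0.15 rad), for 0.5 s.
3. the yellow jar, upright, presses the mixer pad fully down for half a second (height (world z) of jar_yellow below 0.0767 m and contact force between jar_yellow and mixer above 3 N and horizontal distance between jar_yellow and pad_top below 0.02 m and angle between jar_yellow's own z axis and vertical below 0.15 rad), for 0.5 s.
4. the blue jar, upright, presses the mixer pad fully down for half a second (height (world z) of jar_blue below 0.0767 m and contact force between jar_blue and mixer above 3 N and horizontal distance between jar_blue and pad_top below 0.02 m and angle between jar_blue's own z axis and vertical below 0.15 rad), for 0.5 s.
5. every jar present is down in a pocket of the seated rack (all of step 1 and z of jar_red in the frame of rack between 0.006 and 0.016 m and x of jar_red in the frame of rack between -0.07 and 0.07 m and y of jar_red in the frame of rack between -0.085 and 0.085 m and angle between each of jar_red, jar_yellow, jar_blue's own z axis and vertical below 0.12 rad and z of jar_yellow in the frame of rack between 0.006 and 0.016 m and x of jar_yellow in the frame of rack between -0.07 and 0.07 m and y of jar_yellow in the frame of rack between -0.085 and 0.085 m and z of jar_blue in the frame of rack between 0.006 and 0.016 m and x of jar_blue in the frame of rack between -0.07 and 0.07 m and y of jar_blue in the frame of rack between -0.085 and 0.085 m), for 0.2 s.
6. the shaker's start lever is thrown over (value of joint start_lever above 0.85 rad), for 0.2 s.
At the end, for the whole second after the job is handed in: Rack on the pegs within 5 mm of the seat point, 3 mm of fully down and 0.06 rad of the shaker's direction, level to 0.03 rad; every jar present upright (0.12 rad) on a pocket floor of the rack (4 mm); start lever past 0.85 rad; rack and jars at rest (all of step 5 and value of joint start_lever above 0.85 rad and linear speed of each of rack, jar_red, jar_yellow, jar_blue below 0.03 m/s); the robot touches nothing.
It fails at once if a bystander at the back (tip box, wash bottle, tube rack) is moved more than 3 cm (distance of any of tip_box, wash_bottle, tube_rack from where it was at the start of the episode above 0.03 m).
Of jar_red, jar_yellow, jar_blue only 2 to 3 are there at a start; the rules pass over those that are not, and their reading is None.
At some moment in a run one of rack, jar_red, jar_yellow, jar_blue may be knocked a few centimetres aside while the robot is not near it.
It also fails if it takes over 210 s, if anything falls off the work surface, if the arm or the gripper's body presses on something with over 40 N, if the wrist force passes 120 N, or if a joint passes its speed limit or range.

### The arm

A 6-joint arm with a two-finger parallel gripper is mounted at the origin on the work surface. World frame = base frame: x ahead of the robot, y to its left, z up, the work surface at z = 0. Lengths are in mm, angles in rad, forces in N, time in s.
With the tool pointing down it reaches from about 375 to 975 mm from the base axis. Payload 3.8 kg.
Tool frame: the origin (TCP) lies midway between the tips of the shut fingers; the grasp point (between the pads) lies 19 mm behind it; z points along the fingers, y is the line along which they close (so a half turn about z gives the same grasp; the last joint's range is limited). The gripper opens to 85 mm and grips with 20 to 120 N. Pads are 22 mm wide; open, the fingers measure 114 mm over their backs; the gripper's body (76 mm by 85 mm) begins 54 mm behind the grasp point. The pads swing forward as they close: fully open they stand 13 mm farther back than shut.
Start: joints at [1.201, 0.264, 1.604, -0, 1.274, -0.037], TCP at [220.514, 637.959, 231.28] pointing down, gripper open.
Joint ranges: [-2.63, 2.63], [-0.94, 2.18], [0.31, 2.57], [-1.31, 4.45], [0, 2.66], [-2.55, 2.55]. Speed limits (rad/s): [2.57, 2.57, 3.14, 3.14, 3.14, 3.14].

### API

Orientations are given as [roll, pitch, yaw] about the fixed x, y, z axes, in that order (R = Rz(yaw) Ry(pitch) Rx(roll)).
In Python, from plant import env, vision gives the robot as it stands.
- The arm moves only by the shell command python3 -m creep 'ROWS' [FORCE]. ROWS is JSON, a list that holds one entry, the list of rows, each a list of 5 numbers: the opening, from 0 (shut) to 1 (fully open), then the shift along the tool's x, y, z in mm, then the turn about the tool's z in degrees. In form: [[[gripper, tx, ty, tz, turn], ...]]. A call has 1 to 20 rows; each row is the pose to reach, as a shift and turn from the pose commanded when the call began, along the tool's axes at that moment; what a row does not reach only later rows make up. A row lasts 1/8 s, in which the tool goes at most 62.5 mm and 10.7 degrees, less where a joint would pass 70% of its speed; a pose out of reach is approached as far as the arm can. A call with a gripper value outside its range is refused whole. The fingers move at their own pace and stop on an object; FORCE is the grip in N (left out, the last holds). Time passes only in rows, so rows that repeat a pose let the fingers close. It gives the time, the measured TCP pose, the force, the opening and the grip force at its end, in the units of the state.
- env.state(): the state, without advancing time (a new reading comes with each control period).
- vision.snapshot(name): name is "scene" or "side" or "wrist"; returns the picture (420x560x3 uint8, red, green, blue); there is no depth.
- vision.calibration(name): a dict with "mtx" (3x3 intrinsics, pixels), "k1" (the pictures are not rectified: a ray, as slopes to the right and down, at radius r is drawn at 1 + k1 r^2 times it, then the intrinsics apply), "rvec" (rotation vector, rad) and "tvec" (3), from world to camera coordinates, as OpenCV has them; the wrist camera has in their place "tool_from_camera" (4x4, takes a point from camera to tool coordinates, whose origin is the TCP and whose axes are the flange's). Camera axes: x right, y down, z forward; pixel columns grow to the right and rows downward; lengths in mm; the calibration is good to about 2 mm. A picture is of the moment at which its call begins: read the wrist's pose just before it. calibration takes no time and is no camera call.
- env.close_job(): hands the job in; it is judged then, once.
The state is a dict: "t": time; "qpos": joint angles; "joint_vel": joint speeds; "joint_torque": joint torques, N m; "position": TCP position; "orientation": TCP orientation; "force": force on the tool from outside, world axes, zero at the start; "moment": the same for the moment, N m; "finger_gap": finger opening in mm; "finger_force": force on a finger pad.
Only numpy, scipy, OpenCV 4.12 (cv2) and the standard library are available. Lean on these libraries where they do the work, as an engineer would, in place of code of your own. Each camera call takes 0.05 s, during which the arm holds its last target. There are 200 camera calls.

## Working session

There is one attempt and no reset: what is moved stays moved. The work goes in short steps, Python scripts to look and compute and a shell command to move; the robot and the scene stay as the last step left them, time stands still between calls to the robot, and variables do not carry over. Pictures are saved under pics/ and viewed, at most 14 in all, crops included, and the job is handed in when it is done.

```bash
ls; mkdir -p pics; cat > h.py <<'E'
import numpy as np, cv2
from plant import env, vision
from scipy.spatial.transform import Rotation as R
def snap(n):
    s=env.state(); im=vision.snapshot(n); return s,im
def save(im,f): cv2.imwrite('pics/'+f,im[:,:,::-1])
def pose(s):
    return R.from_euler('xyz',s['orientation']).as_matrix(), np.array(s['position'])
def rays(n,px,s=None):
    c=vision.calibration(n); K=np.array(c['mtx']); px=np.atleast_2d(px).astype(float)
    d=np.array([*([c['k1'],0,0,0])],float)
    u=cv2.undistortPoints(px[:,None],K,d,None,None,None)[:,0] if False else None
    q=(px-[K[0,2],K[1,2]])/[K[0,0],K[1,1]]; v=q.copy()
    for _ in range(30): v=q/(1+c['k1']*(v**2).sum(1,keepdims=True))
    v=np.c_[v,np.ones(len(v))]
    if n=='wrist':
        T=np.array(c['tool_from_camera']); Rw,p=pose(s)
        return Rw@T[:3,3]+p, (Rw@T[:3,:3]@v.T).T
    Rc=cv2.Rodrigues(np.array(c['rvec'],float))[0]; t=np.array(c['tvec'],float).ravel()
    return -Rc.T@t,(Rc.T@v.T).T
def plane(n,px,z,s=None):
    o,d=rays(n,px,s); return o+d*((z-o[2])/d[:,2:3])
def proj(n,P,s=None):
    c=vision.calibration(n);K=np.array(c['mtx']);P=np.atleast_2d(P).astype(float)
    if n=='wrist':
        T=np.array(c['tool_from_camera']);Rw,p=pose(s);X=(P-p)@Rw; X=(X-T[:3,3])@T[:3,:3]
    else: X=P@cv2.Rodrigues(np.array(c['rvec'],float))[0].T+np.array(c['tvec'],float).ravel()
    v=X[:,:2]/X[:,2:]; v=v*(1+c['k1']*(v**2).sum(1,keepdims=True)); return v@K[:2,:2].T+K[:2,2]
def blobs(im,lo,hi,amin=30):
    h=cv2.cvtColor(im,cv2.COLOR_RGB2HSV); m=cv2.inRange(h,np.array(lo),np.array(hi))
    n,l,st,c=cv2.connectedComponentsWithStats(m)
    return [(c[i].round(1).tolist(),st[i].tolist()) for i in range(1,n) if st[i][4]>=amin],l
E
python3 - <<'E'
from h import *
for n in ['scene','side','wrist']:
    s,im=snap(n); save(im,n+'0.png')
    c=vision.calibration(n); print(n,{k:np.round(v,3).tolist() for k,v in c.items()})
    if n!='wrist': print(rays(n,[280,210]))
print(s)
E
```

```text
pics
scene {'mtx': [[486.642, 0.0, 283.093], [0.0, 486.642, 210.391], [0.0, 0.0, 1.0]], 'k1': -0.029, 'rvec': [2.355, 0.739, -0.243], 'tvec': [-517.138, -200.351, 1515.261]}
(array([1045.43071605, -638.56138351, 1050.1917581 ]), array([[-0.35536691,  0.5282703 , -0.7711588 ]]))
side {'mtx': [[422.636, 0.0, 279.361], [0.0, 422.636, 203.443], [0.0, 0.0, 1.0]], 'k1': -0.096, 'rvec': [2.055, -0.761, 0.409], 'tvec': [-468.511, 334.076, 867.223]}
(array([   5.76829969, -708.73859958,  762.12931322]), array([[ 0.53793029,  0.62069066, -0.5706287 ]]))
wrist {'mtx': [[328.168, 0.0, 282.117], [0.0, 328.168, 214.483], [0.0, 0.0, 1.0]], 'k1': 0.024, 'tool_from_camera': [[-0.0, -0.966, -0.259, 65.168], [1.0, -0.0, 0.0, 0.229], [-0.001, -0.259, 0.966, -142.596], [0.0, 0.0, 0.0, 1.0]]}
{'t': 0.1, 'qpos': array([ 1.20108723e+00,  2.64695504e-01,  1.60527111e+00,  1.77880138e-05,
        1.27369421e+00, -3.68928915e-02]), 'joint_vel': array([-0.00112101, -0.00038622, -0.00292615,  0.00123709,  0.0002155 ,
        0.00179849]), 'joint_torque': array([-4.39614423e-04, -5.16705751e+01, -3.68592060e+01, -9.57191651e-05,
        6.10290430e-03, -1.60578418e-05]), 'position': array([220.27431417, 637.33372045, 230.05641656]), 'orientation': array([-3.13952651e+00, -9.32699564e-05,  2.80877113e+00]), 'force': array([-0.32040949,  0.25643137, -0.14897112]), 'moment': array([-0.02846037,  0.01296144,  0.01368437]), 'finger_force': 0.0, 'finger_gap': 85.51863055322335}
```

View pics/scene0.png

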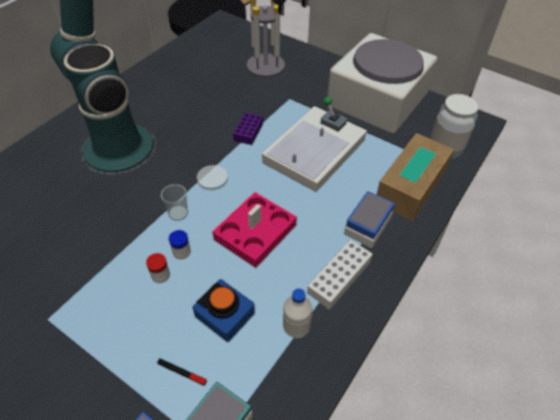

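View pics/side0.png

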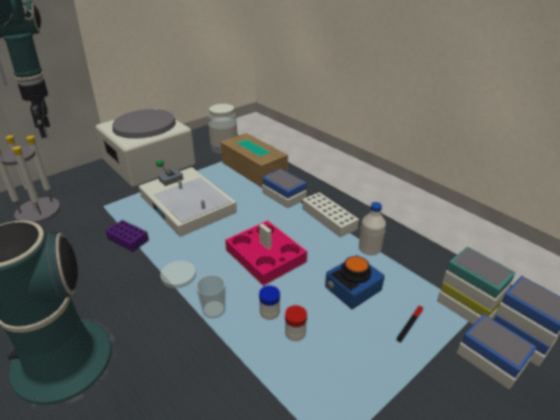

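Both pictures show the red jar (scene 157,265; side 296,320) and the blue jar (scene 179,242; side 270,300). There is no yellow jar. The rack is at scene (255,228), the mixer pad at (222,298), and the shaker pegs at about (321,133) and (295,158). The green lever tip is at (328,101).

```bash
python3 - <<'E'
from h import *
sc=cv2.imread('pics/scene0.png')[:,:,::-1]; sd=cv2.imread('pics/side0.png')[:,:,::-1]
def tri(a,b):
    o1,d1=rays('scene',a);o2,d2=rays('side',b);d1=d1[0];d2=d2[0]
    A=np.c_[d1,-d2];x=np.linalg.lstsq(A,o2-o1,rcond=None)[0]
    p,q=o1+d1*x[0],o2+d2*x[1];return ((p+q)/2).round(1),round(np.linalg.norm(p-q),1)
col={'orange':((6,150,120),(16,255,255)),'green':((50,120,40),(75,255,200)),'red':((0,180,100),(4,255,255)),'blue':((112,200,60),(125,255,255))}
for k,(lo,hi) in col.items():
    for n,im in (('scene',sc),('side',sd)):
        print(k,n,[(c,st) for c,st in blobs(im,lo,hi,15)[0]])
for n,im in (('scene',sc),('side',sd)):
    h=cv2.cvtColor(np.ascontiguousarray(im),cv2.COLOR_RGB2HSV); m=cv2.inRange(h,np.array((165,150,80)),np.array((178,255,255)))
    c=max(cv2.findContours(m,0,2)[0],key=cv2.contourArea); hu=cv2.convexHull(c); ap=cv2.approxPolyDP(hu,4,True)[:,0]
    print(n,cv2.contourArea(hu)); 
    for p in ap: print(p,plane(n,p,40)[0].round(),plane(n,p,0)[0].round())
def zoom(im,x,y,w,h,f): save(cv2.resize(im[y:y+h,x:x+w],None,fx=5,fy=5,interpolation=cv2.INTER_CUBIC),f)
a=cv2.resize(sc[90:200,250:380],(650,550),interpolation=2);
zoom(sc,250,90,130,110,'za.png'); zoom(sd,130,150,110,90,'zb.png')
E
```

```text
orange scene [([221.6, 297.3], [210, 287, 24, 21, 394])]
orange side [([356.4, 263.7], [346, 257, 22, 14, 244])]
green scene [([327.0, 100.6], [324, 97, 7, 8, 41])]
green side [([159.3, 162.6], [157, 160, 6, 6, 29])]
red scene [([155.8, 261.9], [147, 254, 19, 17, 221]), ([197.2, 378.7], [190, 374, 15, 10, 71])]
red side [([295.4, 314.6], [286, 307, 20, 16, 266]), ([417.7, 311.0], [415, 307, 7, 9, 31])]
blue scene [([178.1, 238.8], [170, 231, 17, 17, 226])]
blue side [([269.1, 294.9], [260, 287, 19, 17, 255])]
scene 3343.0
[256 193] [491.  65.  40.] [469.  93.   0.]
[295 219] [630.  51.  40.] [614.  78.   0.]
[254 265] [ 628. -128.   40.] [ 611. -108.    0.]
[216 240] [ 503. -123.   40.] [ 481. -102.    0.]
[213 231] [ 478. -105.   40.] [456. -84.   0.]
side 2907.5
[267 221] [622.  59.  40.] [656. 102.   0.]
[305 251] [ 613. -109.   40.] [647. -76.   0.]
[305 260] [ 589. -135.   40.] [ 621. -103.    0.]
[263 283] [ 455. -129.   40.] [480. -97.   0.]
[227 249] [462.  31.  40.] [487.  72.   0.]
[226 240] [482.  64.  40.] [508. 107.   0.]
```

View pics/za.png

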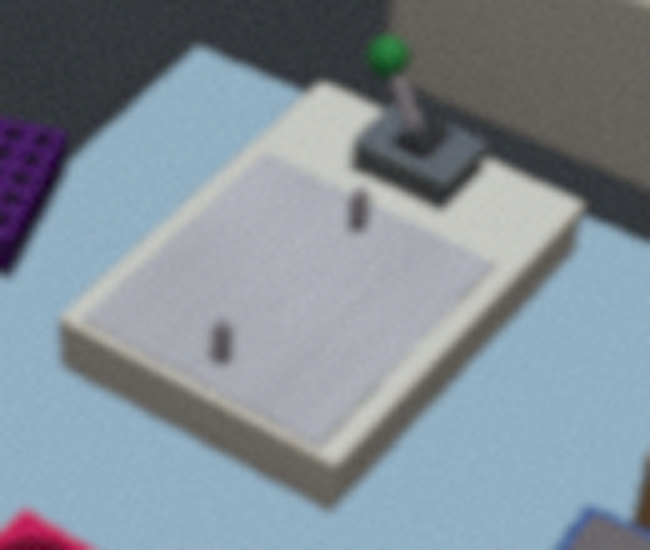

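View pics/wrist0.png

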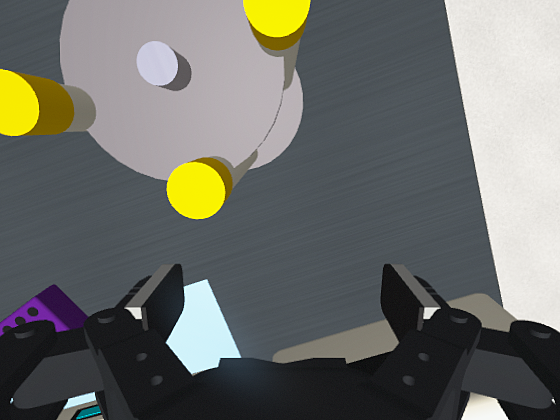

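The zoom shows the peg tops at scene px (322,129) and (294.4,154.6), and the green ball leaning to the shaker's -x side. The wrist view shows only a cylinder stand, with nothing useful in it.

```bash
python3 - <<'E'
from h import *
for n,px,z in [('pegs top',[[322,129],[294.4,154.6]],80),('pegs base',[[321.4,136],[294.2,162]],50)]:
    p=plane('scene',px,z); d=p[0]-p[1]; print(n,p.round(1).tolist(),'L',np.hypot(*d[:2]).round(1),'mid',p.mean(0).round(1),'yaw',np.arctan2(-d[0],d[1]).round(3))
for n,a,b,z in [('pad',[221.6,297.3],[356.4,263.7],85),('red',[155.8,261.9],[295.4,314.6],60),('blue',[178.1,238.8],[269.1,294.9],60),('lev',[327,100.6],[159.3,162.6],122)]:
    print(n,plane('scene',a,z).round(1),plane('side',b,z).round(1))
s=env.state(); Rw,p=pose(s); print(Rw.round(3).tolist())
for g in ([556,-27,300],): print((Rw.T@(np.array(g)-p)).round(1))
E
```

```text
pegs top [[521.6, 358.5, 80.0], [515.0, 218.4, 80.0]] L 140.2 mid [518.3 288.5  80. ] yaw -0.047
pegs base [[520.8, 360.7, 50.0], [515.2, 219.0, 50.0]] L 141.9 mid [518.  289.9  50. ] yaw -0.039
pad [[ 638.2 -261.1   85. ]] [[ 636.  -260.2   85. ]]
red [[ 436.6 -267.5   60. ]] [[ 435.1 -265.3   60. ]]
blue [[ 433.8 -184.9   60. ]] [[ 429.1 -183.8   60. ]]
lev [[488.2 435.7 122. ]] [[489.  439.4 122. ]]
[[-0.945, 0.327, -0.001], [0.327, 0.945, -0.002], [0.0, -0.002, -1.0]]
[-534.3 -518.4  -68.9]
```

```bash
python3 -m creep '[[[1,-424,-315,-20,73],[1,-424,-315,-20,73],[1,-424,-315,-20,73],[1,-424,-315,-20,73],[1,-424,-315,-20,73],[1,-424,-315,-20,73],[1,-424,-315,-20,73],[1,-424,-315,-20,73],[1,-424,-315,-20,73],[1,-424,-315,-20,73],[1,-424,-315,-20,73],[1,-424,-315,-20,73]]]'
python3 - <<'E'
from h import *
s,im=snap('wrist'); save(im,'w1.png'); print(s['position'],s['orientation'],s['qpos'].round(2),s['t'])
print(proj('wrist',[[521,360,80],[515,218,80],[488,437,122]],s).round())
E
```

```text
t: 1.65
position: [517.6, 202.8, 251.0]
orientation: [-3.141, -0.0, 1.536]
force: [-0.2, -0.1, -0.7]
finger_gap: 85.5
finger_force: 0.0
[517.56503074 202.76360717 251.04180165] [-3.14097301e+00 -1.22087431e-04  1.53629088e+00] [0.33 0.03 1.84 0.   1.28 0.36] 1.65
[[ 279.   13.]
 [ 279.  181.]
 [ 224. -143.]]
```

View pics/w1.png

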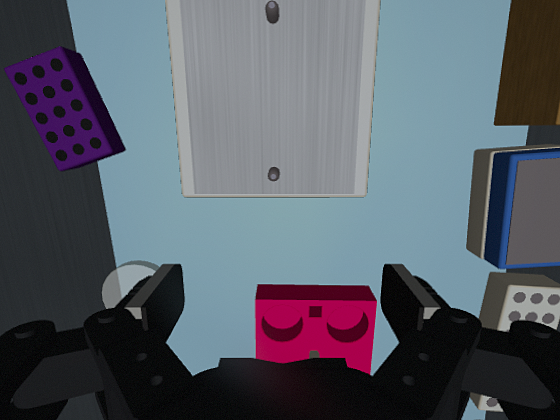

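The near peg is at about (273,176) and the far peg at about (271,10), with the shaker edges running near-vertical. The rack's top shows at (316,310) at the bottom.

```bash
python3 - <<'E'
from h import *
im=cv2.imread('pics/w1.png')[:,:,::-1]
save(np.hstack([cv2.resize(im[160:190,255:295],None,fx=10,fy=10,interpolation=2),cv2.resize(im[0:30,255:295],None,fx=10,fy=10,interpolation=2)]),'w1z.png')
s=env.state()
# shaker plate left/right outer edges at z=50
for r in (60,150): 
    row=im[r].astype(int); b=row[:,2]-row[:,0]; w=np.where(b[150:400]<25)[0]+150; 
    print(r,w.min(),w.max(),plane('wrist',[[w.min()-.5,r],[w.max()+.5,r]],50,s).round(1).tolist())
# bottom edge (white->side)
E
```

```text
60 170 375 [[414.6, 332.9, 50.0], [611.5, 326.2, 50.0]]
150 178 369 [[411.9, 248.6, 50.0], [609.0, 241.8, 50.0]]
```

View pics/w1z.png

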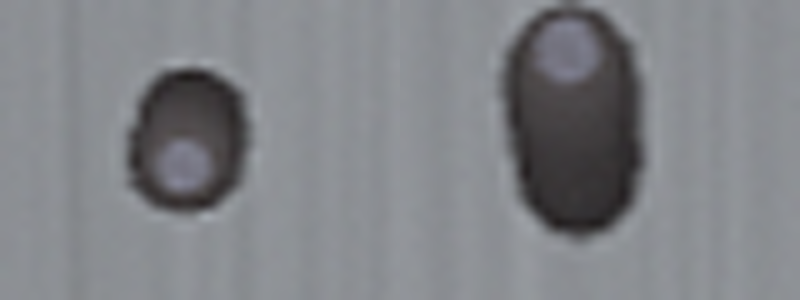

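Peg tip discs are at about (272.95,176.1) near and (271.35,4.4) far. Next I go above the rack for a close look.

```bash
python3 - <<'E'
from h import *
s=env.state(); p=plane('wrist',[[271.35,4.4],[272.95,176.1]],80,s); d=p[0]-p[1]; print(p.round(1).tolist(),np.hypot(*d[:2]),p.mean(0),np.arctan2(-d[0],d[1]))
E
python3 -m creep '[[[1,-316,49,0,0],[1,-316,49,0,0],[1,-316,49,0,0],[1,-316,49,0,0],[1,-316,49,0,0],[1,-316,49,0,0],[1,-316,49,0,0]]]'
python3 - <<'E'
from h import *
s,im=snap('wrist'); save(im,'w2.png'); print(s['position'],s['orientation'],s['t'])
print(proj('wrist',[[555,-27,100]],s).round())
E
```

```text
[[514.5, 366.8, 80.0], [509.8, 222.8, 80.0]] 144.13307673425578 [512.14140659 294.81896795  80.        ] -0.03300303546054268
t: 2.58
position: [555.8, -115.3, 251.1]
orientation: [-3.141, -0.001, 1.534]
force: [0.0, 1.2, -0.1]
finger_gap: 85.6
finger_force: 0.0
[ 555.82163521 -115.29626162  251.09179995] [-3.14110509e+00 -7.73608369e-04  1.53424568e+00] 2.575
[[277.  99.]]
```

View pics/w2.png

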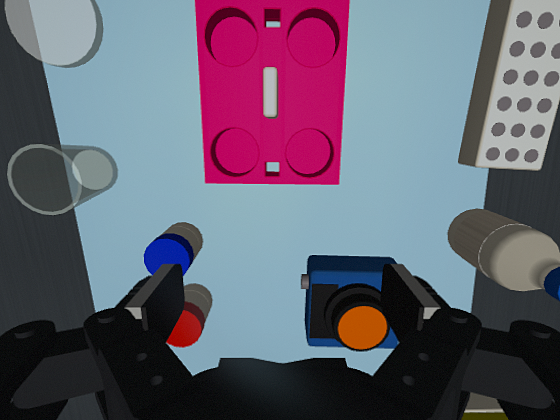

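The rack's fin top is at about (270,92), the holes at (272,17) and (272,168), and the blue jar at (170,255). The red jar and the orange pad are partly behind the fingers.

```bash
python3 - <<'E'
from h import *
im=cv2.imread('pics/w2.png')[:,:,::-1]; im=np.ascontiguousarray(im)
s=env.state()
h=cv2.cvtColor(im,cv2.COLOR_RGB2HSV)
m=cv2.inRange(h,np.array((165,120,60)),np.array((178,255,255)))
c=max(cv2.findContours(m,0,2)[0],key=cv2.contourArea)[:,0]
L=[];Rr=[]
for r in range(10,175,5):
    x=c[abs(c[:,1]-r)<=1,0]
    # left edge mask extents
    w=np.where(m[r])[0]; L.append([w.min()-.5,r]);Rr.append([w.max()+.5,r])
for e in (L,Rr):
    p=plane('wrist',e,40,s); k=np.polyfit(p[:,1],p[:,0],1); print('edge x at y=-27',np.polyval(k,-27).round(1),'yaw',-k[0].round(4))
roi=np.zeros_like(m); roi[55:130,250:295]=255
f=cv2.inRange(h,np.array((0,0,110)),np.array((180,70,255)))&roi
n,l,st,ce=cv2.connectedComponentsWithStats(f); i=1+np.argmax(st[1:,4]); print(st[i],ce[i])
cc=max(cv2.findContours((l==i).astype(np.uint8),0,1)[0],key=cv2.contourArea); (q,wh,a)=cv2.minAreaRect(cc); print(q,wh,a)
bx=cv2.boxPoints((q,wh,a)); print('fin',plane('wrist',q,100,s).round(1),plane('wrist',ce[i],100,s).round(1),plane('wrist',bx,100,s)[:,:2].round(1).tolist())
for k,lo,hi in [('blue',(112,150,60),(128,255,255))]:
    print(k,blobs(im,lo,hi,100)[0])
E
```

```text
edge x at y=-27 475.8 yaw -0.0423
edge x at y=-27 621.5 yaw -0.0472
[263  67  14  50 679] [269.5832106   91.37260677]
(269.5, 91.5) (49.0, 13.0) 90.0
fin [[548.9 -20.3 100. ]] [[548.9 -20.2 100. ]] [[544.4, -1.3], [555.1, -1.6], [553.5, -40.1], [542.4, -39.7]]
blue [([167.2, 252.9], [144, 234, 49, 42, 1310])]
```

```bash
python3 -m creep '[[[0.6,48,-5,0,0],[0.6,95,-10,0,0],[0.6,95,-10,60,0],[0.5,95,-10,120,0],[0.5,95,-10,165,0],[0.5,95,-10,189,0],[0.5,95,-10,189,0],[0,95,-10,189,0],[0,95,-10,189,0],[0,95,-10,189,0],[0,95,-10,189,0],[0,95,-10,189,0],[0,95,-10,189,0]]]' 60
python3 - <<'E'
from h import *
s,im=snap('wrist'); save(im,'w3.png'); print(s['orientation'],s['t'],s['force'])
E
```

```text
t: 4.25
position: [550.7, -20.1, 64.4]
orientation: [3.139, -0.001, 1.534]
force: [-0.4, 2.9, 7.2]
finger_gap: 11.1
finger_force: 60.0
[ 3.13868841e+00 -8.61362836e-04  1.53441099e+00] 4.25 [-0.44275433  2.90471561  7.16594402]
```

View pics/w3.png

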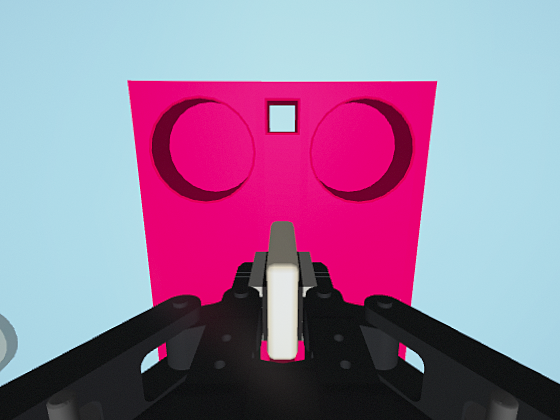

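The rack is gripped by its fin, with the far hole visible at (282,117).

```bash
python3 - <<'E'
from h import *
im=np.ascontiguousarray(cv2.imread('pics/w3.png')[:,:,::-1]); s=env.state()
h=cv2.cvtColor(im,cv2.COLOR_RGB2HSV); m=cv2.inRange(h,np.array((165,120,60)),np.array((178,255,255)))
for r0,r1 in ((90,190),):
    L=[];Q=[]
    for r in range(r0,r1,5):
        w=np.where(m[r])[0];L.append([w.min()-.5,r]);Q.append([w.max()+.5,r])
    for e in (L,Q):
        p=plane('wrist',e,40,s); k=np.polyfit(p[:,1],p[:,0],1); print('edge x at fin',np.polyval(k,-20.2).round(1),'yaw',-k[0].round(4))
top=[[x,np.where(m[:,x])[0].min()-.5] for x in range(150,420,10)]
p=plane('wrist',top,40,s);k=np.polyfit(p[:,0],p[:,1],1);print('far edge y at x=550.7',np.polyval(k,554),'yaw',k[0])
E
```

```text
edge x at fin 478.0 yaw -0.039
edge x at fin 623.7 yaw -0.0418
far edge y at x=550.7 66.08317205277322 yaw -0.03776803560135967
```

```bash
python3 -m creep '[[[0,0,0,-40,0],[0,0,0,-90,0],[0,40,-6,-105,0],[0,90,-14,-105,0],[0,140,-22,-105,-0.5],[0,190,-30,-105,-0.5],[0,240,-38,-105,-0.5],[0,285,-45,-105,-0.5],[0,313,-49,-105,-0.5],[0,313,-49,-95,-0.5],[0,313,-49,-95,-0.5],[0,313,-49,-95,-0.5]]]'
python3 - <<'E'
from h import *
s,im=snap('wrist'); save(im,'w4.png'); print(s['orientation'],s['t'],s['force'])
save(cv2.resize(im[60:200,200:360],None,fx=4,fy=4,interpolation=2),'w4z.png')
im=np.ascontiguousarray(im);h=cv2.cvtColor(im,cv2.COLOR_RGB2HSV); m=cv2.inRange(h,np.array((165,120,60)),np.array((178,255,255)))
zt=s['position'][2]-64.4+40
p=[plane('wrist',[[np.where(m[r])[0].min()-.5,r],[np.where(m[r])[0].max()+.5,r]],zt,s).mean(0).round(1).tolist() for r in (100,150,190)];print(zt,p)
E
```

```text
t: 5.8
position: [511.5, 292.8, 156.8]
orientation: [-3.141, 0.001, 1.542]
force: [-0.8, 0.6, -4.5]
finger_gap: 11.6
finger_force: 59.9
[-3.14069649e+00  8.85158160e-04  1.54224209e+00] 5.8 [-0.83384329  0.5772254  -4.52940467]
132.3532471476305 [[514.2, 370.3, 132.4], [513.6, 346.8, 132.4], [512.7, 326.7, 132.4]]
```

View pics/w4z.png

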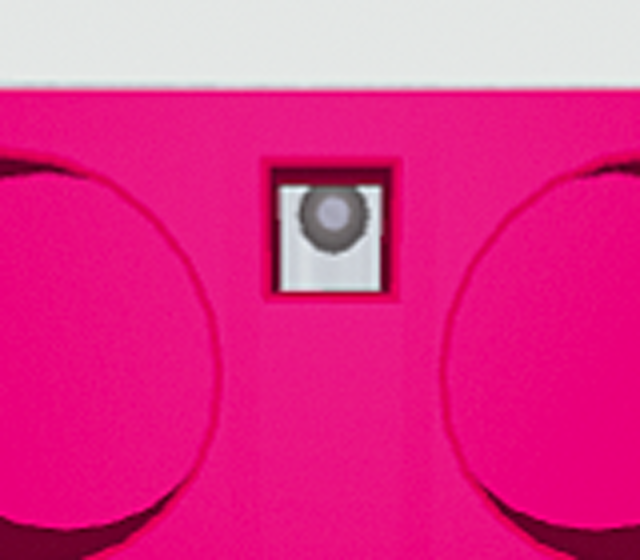

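Through the far hole, the peg tip is visible near crop (333,212). The hole's top opening spans crop x 270–393 and y 165–296.

```bash
python3 - <<'E'
from h import *
s=env.state()
f=lambda a:[200+a[0]/4-.4,60+a[1]/4-.4]
print('peg',plane('wrist',f((333,212)),80,s).round(1))
print('hole top corners',plane('wrist',[f((270,165)),f((393,296))],132,s).round(1).tolist())
print('hole underside lower corners',plane('wrist',[f((277,292)),f((383,292))],92,s).round(1).tolist(), s['position'])
E
```

```text
peg [[514.8 366.9  80. ]]
hole top corners [[507.2, 370.6, 132.0], [521.8, 354.8, 132.0]]
hole underside lower corners [[505.8, 355.0, 92.0], [522.1, 354.6, 92.0]] [511.81937732 292.91356279 157.15037597]
```

```bash
python3 -m creep '[[[0,4.4,0.4,0,0],[0,4.4,0.4,5,0],[0,4.4,0.4,12,0],[0,4.4,0.4,20,0],[0,4.4,0.4,28,0],[0,4.4,0.4,35,0],[0,4.4,0.4,40,0],[0,4.4,0.4,44,0],[0,4.4,0.4,44,0],[0,4.4,0.4,44,0]]]'
```

```text
t: 7.1
position: [512.2, 298.1, 114.7]
orientation: [3.142, 0.001, 1.544]
force: [-3.4, -4.0, 3.3]
finger_gap: 11.6
finger_force: 61.1
```

```bash
python3 -m creep '[[[0,0,0,4,0],[0,0,0,4,0],[0,0,0,4,0]]]'; python3 -m creep '[[[0.5,0,0,0,0],[0.5,0,0,0,0],[0.5,0,0,0,0],[0.5,0,0,-30,0],[0.5,0,0,-80,0],[0.8,-60,0,-140,0],[0.9,-90,0,-140,0],[0.9,-90,0,-140,0]]]'
python3 - <<'E'
from h import *
s,im=snap('wrist'); save(im,'w5.png'); print(s['position'],s['orientation'],s['t'])
im=np.ascontiguousarray(im); h=cv2.cvtColor(im,cv2.COLOR_RGB2HSV); m=cv2.inRange(h,np.array((165,120,60)),np.array((178,255,255)))
for j,z in((0,90),):
    L=[];Q=[]
    for r in range(20,150,5):
        w=np.where(m[r])[0]
        if len(w)>50:L.append([w.min()-.5,r]);Q.append([w.max()+.5,r])
    for e in (L,Q):
        p=plane('wrist',e,z,s); k=np.polyfit(p[:,1],p[:,0],1); print('edge x at y=297',np.polyval(k,297).round(1),'yaw',-k[0].round(4))
E
```

```text
t: 7.48
position: [512.3, 297.9, 114.3]
orientation: [3.141, 0.001, 1.544]
force: [-11.8, -9.9, 22.3]
finger_gap: 11.3
finger_force: 64.0
t: 8.48
position: [510.9, 206.6, 251.4]
orientation: [3.138, -0.001, 1.54]
force: [0.6, 1.2, 0.3]
finger_gap: 76.8
finger_force: 0.0
[510.92026767 206.63864378 251.40641775] [ 3.13785465e+00 -6.94239750e-04  1.54041840e+00] 8.475
edge x at y=297 439.8 yaw -0.0227
edge x at y=297 585.7 yaw -0.0217
```

View pics/w5.png

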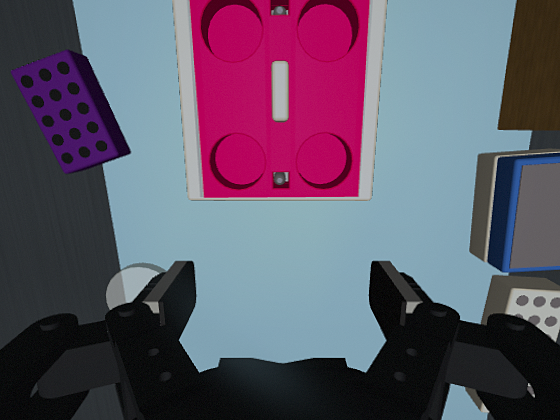

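Both holes show pegs in them, at (280,11) and (280,178). The rack measures 146 mm wide at z = 90, so it is seated. Next are the jars.

```bash
python3 - <<'E'
from h import *
im=np.ascontiguousarray(cv2.imread('pics/w5.png')[:,:,::-1]); s=env.state()
h=cv2.cvtColor(im,cv2.COLOR_RGB2HSV); m=cv2.inRange(h,np.array((165,120,60)),np.array((178,255,255)))
e=[[x,np.where(m[150:230,x])[0].max()+150.5] for x in range(225,350,5)]
p=plane('wrist',e,90,s);k=np.polyfit(p[:,0],p[:,1],1);print('front edge y@512',np.polyval(k,512)+88,k[0])
E
python3 -m creep '[[[1,-559,-58,0,0],[1,-559,-58,0,0],[1,-559,-58,0,0],[1,-559,-58,0,0],[1,-559,-58,0,0],[1,-559,-58,0,0],[1,-559,-58,0,0],[1,-559,-58,0,0],[1,-559,-58,0,0],[1,-559,-58,0,0],[1,-559,-58,0,0]]]'
python3 - <<'E'
from h import *
s,im=snap('wrist'); save(im,'w6.png'); print(s['position'],s['orientation'],s['t'])
for k,z,lo,hi in [('blue',66,(112,150,60),(128,255,255)),('red',66,(0,150,60),(4,255,255)),('red2',66,(177,150,60),(180,255,255)),('orange',85,(6,150,100),(18,255,255)),('yellow',66,(22,150,80),(34,255,255))]:
    for c,st in blobs(im,lo,hi,100)[0]: print(k,c,st,plane('wrist',c,z,s)[0].round(1))
E
```

```text
front edge y@512 297.8527131666089 -0.028421502174523064
t: 9.9
position: [436.6, -347.7, 247.7]
orientation: [-3.14, -0.003, 1.543]
force: [-0.4, 0.1, -0.0]
finger_gap: 85.5
finger_force: 0.0
[ 436.59978237 -347.68372992  247.71391004] [-3.13990117e+00 -2.64672573e-03  1.54324383e+00] 9.9
blue [269.2, 18.6] [242, 0, 55, 45, 1988] [ 429.7 -190.5   66. ]
red [277.1, 109.1] [252, 83, 51, 54, 2138] [ 434.2 -265.8   66. ]
red [492.1, 233.9] [475, 226, 34, 17, 375] [ 651.2 -395.    66. ]
orange [510.4, 92.0] [479, 60, 64, 65, 3152] [ 636.4 -259.4   85. ]
```

View pics/w6.png

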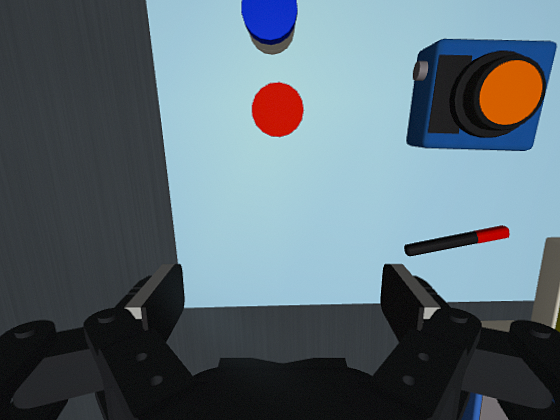

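Red cap at (277,109), blue at (269,18) and pad at (510,92). The yellow jar is indeed absent. I take red first.

```bash
python3 -m creep '[[[1,40,-2,30,0],[1,81,-3,80,0],[1,81,-3,130,0],[1,81,-3,180,0],[1,81,-3,210,0],[1,81,-3,216,0],[1,81,-3,216,0],[0,81,-3,216,0],[0,81,-3,216,0],[0,81,-3,216,0],[0,81,-3,216,0],[0,81,-3,216,0],[0,81,-3,176,0],[0,81,-3,126,0],[0,81,-3,86,0],[0,81,-3,86,0]]]' 70
python3 - <<'E'
from h import *
s,im=snap('wrist'); save(im,'w7.png')
for c,st in blobs(im,(0,120,50),(5,255,255),100)[0]: print(c,st,plane('wrist',c,s['position'][2]+34,s)[0].round(1))
E
```

```text
t: 11.95
position: [438.3, -269.7, 168.0]
orientation: [3.134, 0.005, 1.543]
force: [0.3, 0.0, -1.5]
finger_gap: 46.7
finger_force: 72.3
[282.1, 292.2] [220, 226, 125, 131, 12929] [ 438.7 -262.4  202. ]
[524.9, 326.7] [504, 317, 41, 22, 609] [ 528.9 -279.1  202. ]
```

View pics/w7.png

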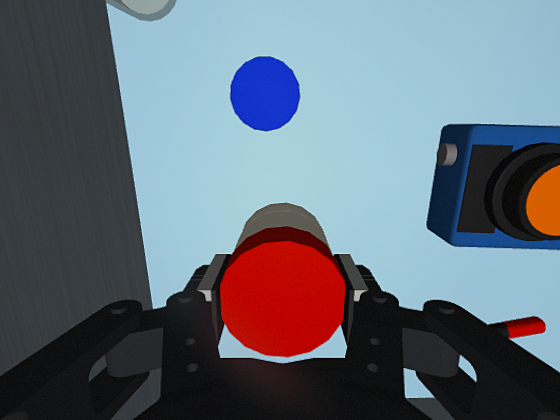

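```bash
python3 - <<'E'
from h import *
im=np.ascontiguousarray(cv2.imread('pics/w7.png')[:,:,::-1]); s=env.state()
h=cv2.cvtColor(im,cv2.COLOR_RGB2HSV); v=h[:,:,2]
print(v[226:360:6,282])
Rw,p=pose(s)
for dx in (-4,0,4,8): print(dx,proj('wrist',[p+Rw@[dx,0,-33]],s).round(1))
E
python3 -m creep '[[[0,5,50,0,0],[0,8,110,0,0],[0,12,160,0,0],[0,14,199,0,0],[0,14,199,15,0],[0,14,199,30,0],[0,14,199,36,0],[0,14,199,36,0],[0,14,199,36,0]]]'
```

```text
[ 79  75  74 195 195 191 194 192 193 190 192 190 191 188 189 189 189 188
 188 188 186 186 219]
-4 [[281.1 317.8]]
0 [[281.1 308.2]]
4 [[281.1 298.6]]
8 [[281.1 288.8]]
t: 13.12
position: [634.9, -259.5, 128.0]
orientation: [3.141, 0.0, 1.543]
force: [-0.2, -0.5, -1.5]
finger_gap: 46.3
finger_force: 72.8
```

```bash
python3 -m creep '[[[0,0,2,8,0],[0,0,2,14,0],[0,0,2,18,0],[0,0,2,20,0],[0,0,2,20,0],[0,0,2,20,0]]]'
```

```text
t: 13.88
position: [638.2, -259.9, 110.1]
orientation: [3.139, 0.001, 1.544]
force: [-1.8, -0.8, 9.9]
finger_gap: 46.1
finger_force: 73.9
```

```bash
python3 -m creep '[[[0,0,0,3,0],[0,0,0,5,0],[0,0,0,5,0],[0,0,0,5,0],[0,0,0,5,0],[0,0,0,5,0],[0,0,0,5,0],[0,0,0,5,0],[0,0,0,5,0],[0,0,0,5,0],[0,0,0,5,0]]]'
```

```text
t: 15.25
position: [638.4, -260.1, 109.9]
orientation: [3.138, 0.002, 1.544]
force: [-9.7, 3.4, 29.0]
finger_gap: 46.5
finger_force: 75.9
```

```bash
python3 -m creep '[[[0,0,0,-20,0],[0,0,0,-50,0],[0,50,-22,-65,0],[0,105,-46,-65,0],[0,160,-71,-65,0],[0,215,-95,-65,0],[0,270,-120,-65,0],[0,325,-144,-65,0],[0,375,-166,-65,0],[0,403,-178,-65,0],[0,403,-178,-65,0],[0,403,-178,-65,0],[0,403,-178,-65,0]]]'
python3 - <<'E'
from h import *
s,im=snap('wrist'); save(im,'w8.png'); print(s['position'],s['orientation'])
print(proj('wrist',[[471,243.5,90],[551,241,90]],s).round())
E
```

```text
t: 16.88
position: [470.3, 147.6, 167.0]
orientation: [-3.141, 0.0, 1.542]
force: [-0.2, -0.1, -1.1]
finger_gap: 46.3
finger_force: 72.9
[470.30561297 147.56529121 167.00455633] [-3.14110506e+00  4.41415300e-04  1.54214242e+00]
[[278.  76.]
 [408.  75.]]
```

View pics/w8.png

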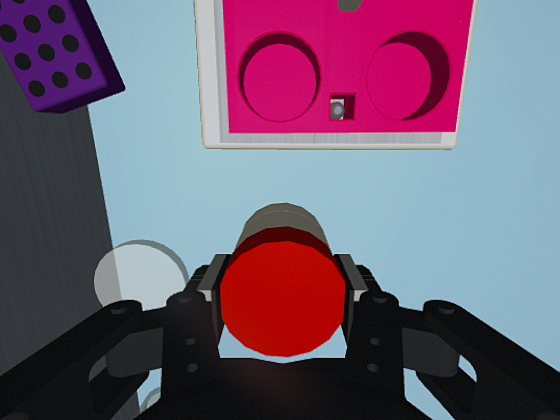

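Pocket rims show at about (279,77) and (409,75), close to the predicted (278,76) and (408,75). The red jar is upright in the grip at (282,299).

```bash
cat >> h.py <<'E'
def rim(im,c,z,s,r0,r1):
    "outermost clear edge along radial lines from c -> circle fit on plane z"
    g=cv2.GaussianBlur(np.ascontiguousarray(im),(3,3),0).astype(float); P=[]
    for a in np.arange(0,2*np.pi,np.pi/36):
        r=np.arange(r0,r1,.5); x=c[0]+r*np.cos(a); y=c[1]+r*np.sin(a)
        if y.min()<1 or x.min()<1: continue
        v=np.stack([cv2.remap(g[:,:,k],x.astype(np.float32)[None],y.astype(np.float32)[None],1)[0] for k in range(3)],1)
        d=np.linalg.norm(v[4:]-v[:-4],axis=1); i=np.where(d>14)[0]
        if len(i):
            j=i[-1]; j=max(range(max(0,j-6),j+1),key=lambda q:d[q]); P.append([x[j+2],y[j+2]])
    q=plane('wrist',P,z,s)[:,:2]; w=np.ones(len(q),bool)
    for _ in range(6):
        A=np.c_[2*q,np.ones(len(q))][w]; k=np.linalg.lstsq(A,(q[w]**2).sum(1),rcond=None)[0]
        R0=np.sqrt(k[2]+k[0]**2+k[1]**2); e=abs(np.hypot(*(q-k[:2]).T)-R0); w=e<max(0.7,1.5*np.median(e))
    return k[:2].round(2),2*R0.round(2),int(w.sum()),len(q)
E
python3 - <<'E'
from h import *
im=np.ascontiguousarray(cv2.imread('pics/w8.png')[:,:,::-1]); s=env.state()
print(rim(im,(279,77),90,s,34,52)); print(rim(im,(409,75),90,s,34,50))
Rw,p=pose(s)
# jar top circle in hand
print(rim(im,(282,298),p[2]+31,s,50,72),p)
h=cv2.cvtColor(im,cv2.COLOR_RGB2HSV); m=cv2.inRange(h,np.array((0,150,150)),np.array((5,255,255)))
c=max(cv2.findContours(m,0,1)[0],key=cv2.contourArea); print(cv2.boundingRect(c)); e=cv2.fitEllipse(cv2.convexHull(c)); print(e)
for z in (30,32): print((Rw.T@(plane('wrist',cv2.convexHull(c)[:,0],p[2]+z,s)-p).T)[:2].min(1),(Rw.T@(plane('wrist',cv2.convexHull(c)[:,0],p[2]+z,s)-p).T)[:2].max(1))
E
```

```text
(array([471.54, 241.56]), np.float64(51.4), 70, 72)
(array([550.61, 239.92]), np.float64(51.42), 63, 72)
(array([470.9 , 150.13]), np.float64(54.54), 54, 72) [470.36189149 147.52721977 167.08848808]
(221, 241, 124, 116)
((282.095703125, 298.3316955566406), (115.69976043701172, 127.24533081054688), 90.22981262207031)
[-23.09740501 -23.15833708] [25.50169941 23.81208352]
[-21.52070616 -22.73931911] [26.21498046 23.39661908]
```

```bash
python3 -m creep '[[[0,50,-1,0,0],[0,92,-2,0,0],[0,92,-2,20,0],[0,92,-2,36,0],[0,92,-2,36,0],[0,92,-2,36,0],[0,92,-2,36,0]]]'
```

```text
t: 17.8
position: [471.3, 240.4, 132.2]
orientation: [3.14, -0.001, 1.543]
force: [-0.1, -0.4, -0.8]
finger_gap: 46.2
finger_force: 72.8
```

```bash
python3 -m creep '[[[0,0,0,5,0],[0,0,0,10,0],[0,0,0,14,0],[0,0,0,14,0],[0,0,0,14,0]]]'
```

```text
t: 18.42
position: [470.6, 240.6, 117.2]
orientation: [-3.142, 0.0, 1.544]
force: [0.1, 0.4, -0.7]
finger_gap: 46.6
finger_force: 72.8
```

```bash
python3 -m creep '[[[0,0,0,6,0],[0,0,0,12,0],[0,0,0,18,0],[0,0,0,22,0],[0,0,0,22,0],[0,0,0,22,0]]]'
```

```text
t: 19.18
position: [470.3, 240.5, 97.1]
orientation: [-3.141, 0.0, 1.543]
force: [-6.3, -2.8, 12.7]
finger_gap: 46.2
finger_force: 73.9
```

```bash
python3 -m creep '[[[0.72,0,0,0,0],[0.72,0,0,0,0],[0.72,0,0,0,0],[0.72,0,0,-30,0],[0.72,0,0,-70,0],[0.9,0,0,-125,0],[1,-60,-3,-153,0],[1,-120,-6,-153,0],[1,-180,-9,-153,0],[1,-240,-12,-153,0],[1,-300,-15,-153,0],[1,-360,-18,-153,0],[1,-420,-21,-153,0],[1,-480,-24,-153,0],[1,-516,-26,-153,0],[1,-516,-26,-153,0],[1,-516,-26,-153,0],[1,-516,-26,-153,0]]]'
python3 - <<'E'
from h import *
s,im=snap('wrist'); save(im,'w9.png'); print(s['position'],s['orientation'],s['t'])
for c,st in blobs(im,(112,150,60),(128,255,255),100)[0]: print('blue',c,st,plane('wrist',c,66,s)[0].round(1))
s2,sc=snap('scene'); save(sc,'scene1.png')
print(blobs(sc,(0,180,100),(4,255,255),15)[0]); print(proj('scene',[[471.5,241.6,131]]).round(1))
h=cv2.cvtColor(sc,cv2.COLOR_RGB2HSV); m=cv2.inRange(h,np.array((165,150,80)),np.array((178,255,255))); print(cv2.boundingRect(m)); print(proj('scene',[[512,295,90],[585,207,90]]).round())
E
```

```text
t: 21.42
position: [430.6, -273.4, 248.1]
orientation: [-3.141, -0.0, 1.545]
force: [0.1, 1.1, -0.2]
finger_gap: 85.5
finger_force: 0.0
[ 430.60569799 -273.42663008  248.126136  ] [-3.14144431e+00 -4.55608213e-04  1.54480792e+00] 21.425
blue [278.2, 98.0] [253, 71, 52, 55, 2230] [ 429.7 -182.2   66. ]
[([287.0, 133.0], [280, 128, 15, 11, 125]), ([197.3, 378.7], [190, 374, 15, 10, 70])]
[[286.8 130.7]]
(203, 114, 142, 271)
[[308. 137.]
 [313. 165.]]
```

```bash
python3 -m creep '[[[1,40,-2,30,0],[1,90,-3,80,0],[1,90,-3,130,0],[1,90,-3,180,0],[1,90,-3,210,0],[1,90,-3,216,0],[1,90,-3,216,0],[0,90,-3,216,0],[0,90,-3,216,0],[0,90,-3,216,0],[0,90,-3,216,0],[0,90,-3,216,0],[0,90,-3,176,0],[0,90,-3,126,0],[0,90,-3,86,0],[0,90,-3,86,0],[0,90,-3,86,0]]]' 70
python3 - <<'E'
from h import *
s,im=snap('wrist'); save(im,'w10.png'); Rw,p=pose(s)
h=cv2.cvtColor(im,cv2.COLOR_RGB2HSV)
m=cv2.inRange(h,np.array((112,120,40)),np.array((128,255,255))); c=max(cv2.findContours(m,0,1)[0],key=cv2.contourArea); x,y,w,hh=cv2.boundingRect(c); print(x,y,w,hh, h[y:y+hh:8,x+w//2,2])
for z in (31,): 
    q=(Rw.T@(plane('wrist',cv2.convexHull(c)[:,0],p[2]+z,s)-p).T)[:2]; print(q.min(1),q.max(1))
E
```

```text
t: 23.65
position: [429.3, -184.3, 161.7]
orientation: [-3.141, -0.0, 1.543]
force: [0.0, 0.2, -1.9]
finger_gap: 46.2
finger_force: 72.3
219 227 127 131 [ 74  78 199 196 196 196 194 193 191 190 190 191 189 188 189 188 185]
[-22.75877183 -23.42917094] [31.12056818 24.05710351]
```

```bash
python3 -m creep '[[[0,-18,53,0,0],[0,-36,106,0,0],[0,-54,159,0,0],[0,-71,210,0,0],[0,-71,210,15,0],[0,-71,210,30,0],[0,-71,210,38,0],[0,-71,210,44,0],[0,-71,210,50,0],[0,-71,210,54,0],[0,-71,210,58,0],[0,-71,210,58,0],[0,-71,210,58,0]]]'
```

```text
t: 25.32
position: [637.6, -261.2, 109.0]
orientation: [-3.142, 0.0, 1.544]
force: [-11.4, 4.5, 18.9]
finger_gap: 46.4
finger_force: 74.8
```

```bash
python3 -m creep '[[[0,0,0,2,0],[0,0,0,3,0],[0,0,0,3,0],[0,0,0,3,0],[0,0,0,3,0],[0,0,0,3,0],[0,0,0,3,0],[0,0,0,3,0],[0,0,0,3,0]]]'
```

```text
t: 26.45
position: [637.7, -261.4, 108.8]
orientation: [3.141, 0.001, 1.544]
force: [-14.3, 5.8, 30.0]
finger_gap: 46.7
finger_force: 75.8
```

```bash
python3 -m creep '[[[0,0,0,-20,0],[0,0,0,-50,0],[0,50,-12,-65,0],[0,105,-26,-65,0],[0,160,-39,-65,0],[0,215,-53,-65,0],[0,270,-66,-65,0],[0,325,-80,-65,0],[0,375,-92,-65,0],[0,405,-99,-65,0],[0,405,-99,-65,0],[0,405,-99,-65,0],[0,405,-99,-65,0]]]'
python3 - <<'E'
from h import *
s,im=snap('wrist'); save(im,'w11.png'); print(s['position'],s['orientation'])
c=proj('wrist',[[550.6,239.9,90]],s)[0]; print(c,rim(im,c,90,s,34,50))
Rw,p=pose(s);h=cv2.cvtColor(im,cv2.COLOR_RGB2HSV)
for lo in (40,120):
    m=cv2.inRange(h,np.array((112,120,lo)),np.array((128,255,255))); c=max(cv2.findContours(m,0,1)[0],key=cv2.contourArea)
    q=(Rw.T@(plane('wrist',cv2.convexHull(c)[:,0],p[2]+32,s)-p).T)[:2]; print(q.min(1),q.max(1))
E
```

```text
t: 28.08
position: [550.5, 145.3, 166.3]
orientation: [3.141, 0.0, 1.542]
force: [0.3, 0.9, -1.1]
finger_gap: 46.4
finger_force: 72.6
[550.48441372 145.28307617 166.29563371] [3.14108277e+00 2.07088792e-04 1.54213609e+00]
[277.23185067  77.71559597] (array([551.37, 239.53]), np.float64(51.22), 72, 72)
[-21.97519386 -23.16984373] [31.43721215 23.83073673]
[-21.97519386 -22.9738477 ] [26.21298385 23.72864235]
```

View pics/w11.png

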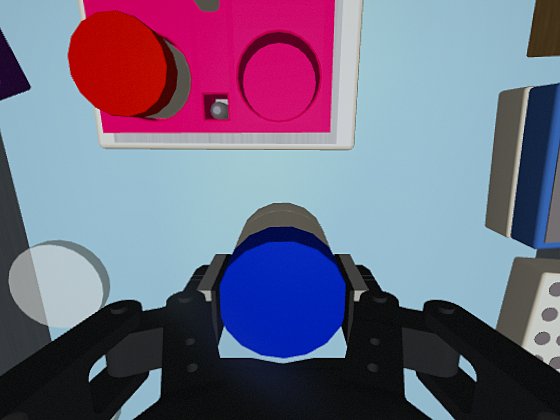

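Red stands in its pocket and blue is upright in the grip. The target pocket is centred at (280,77), which is (551.2,239.6) mm.

```bash
python3 -m creep '[[[0,50,-1,0,0],[0,92.5,-2.3,0,0],[0,92.5,-2.3,20,0],[0,92.5,-2.3,36,0],[0,92.5,-2.3,36,0],[0,92.5,-2.3,36,0],[0,92.5,-2.3,41,0],[0,92.5,-2.3,46,0],[0,92.5,-2.3,50,0],[0,92.5,-2.3,50,0],[0,92.5,-2.3,50,0]]]'
```

```text
t: 29.5
position: [550.3, 238.9, 116.3]
orientation: [3.142, -0.0, 1.544]
force: [0.5, -0.3, -1.0]
finger_gap: 46.2
finger_force: 72.6
```

```bash
python3 -m creep '[[[0,0,0,6,0],[0,0,0,12,0],[0,0,0,18,0],[0,0,0,22,0],[0,0,0,22,0],[0,0,0,22,0]]]'
```

```text
t: 30.25
position: [550.0, 238.8, 96.1]
orientation: [-3.141, 0.0, 1.543]
force: [-6.5, -2.3, 10.5]
finger_gap: 46.3
finger_force: 73.6
```

```bash
python3 -m creep '[[[0.72,0,0,0,0],[0.72,0,0,0,0],[0.72,0,0,0,0],[0.72,0,0,-30,0],[0.72,0,0,-70,0],[0.72,0,0,-120,0],[0.5,0,0,-150,0],[0,50,-27,-150,0],[0,100,-54,-150,0],[0,150,-81,-150,0],[0,194,-107,-150,0],[0,194,-107,-150,0],[0,194,-107,-150,0]]]'
python3 - <<'E'
from h import *
s,sc=snap('scene'); print(s['position'],s['finger_gap'])
for k,lo,hi,P in [('red',(0,180,100),(4,255,255),[471.5,241.6,131]),('blue',(112,200,60),(125,255,255),[551,239.6,131]),('green',(50,120,40),(75,255,200),[488,436,122.7])]: print(k,blobs(sc,lo,hi,15)[0],proj('scene',P).round(1))
s,im=snap('side');print(blobs(im,(50,120,40),(75,255,200),15)[0],proj('side',[[488,436,122.7],[545,434,122.7]]).round(1))
E
```

```text
t: 31.88
position: [448.5, 435.5, 243.8]
orientation: [-3.141, 0.001, 1.544]
force: [-0.8, -0.2, 0.3]
finger_gap: 0.1
finger_force: 0.0
[448.51866006 435.51445524 243.83711493] 0.13162849188822323
red [([287.1, 132.9], [280, 128, 15, 11, 128]), ([197.3, 378.8], [190, 374, 15, 10, 71])] [[286.8 130.7]]
blue [([310.4, 145.3], [304, 139, 14, 14, 164])] [[310.  142.2]]
green [([326.9, 100.6], [324, 97, 7, 8, 43])] [[327.  100.3]]
[([159.3, 162.6], [157, 160, 6, 6, 29])] [[159.5 162.9]
 [175.5 157.6]]
```

```bash
python3 -m creep '[[[0,0,-3,50,0],[0,0,-3,100,0],[0,0,-3,130,0],[0,0,-3,130,0],[0,0,8,130,0],[0,0,18,130,0],[0,0,28,130,0],[0,0,38,130,0],[0,0,48,130,0],[0,0,58,130,0],[0,0,66,130,0],[0,0,72,130,0],[0,0,72,130,0],[0,0,72,130,0]]]'
python3 - <<'E'
from h import *
s,im=snap('side');print(s['force'],blobs(im,(50,120,40),(75,255,200),8)[0])
s,im=snap('scene');print(blobs(im,(50,120,40),(75,255,200),8)[0],proj('scene',[[545,434,122.7]]))
E
```

```text
t: 33.72
position: [519.3, 433.4, 113.3]
orientation: [-3.138, 0.001, 1.543]
force: [-5.2, 0.6, 0.6]
finger_gap: -0.1
finger_force: 2.5
[-5.1987752   0.61389353  0.57674949] [([175.4, 156.9], [173, 155, 6, 5, 27])]
[([342.8, 107.7], [339, 105, 8, 7, 45])] [[342.87786745 107.62273317]]
```

```bash
python3 -m creep '[[[0,0,-15,0,0],[0,0,-40,0,0],[0,0,-60,-20,0],[0,0,-60,-80,0],[0,0,-60,-140,0],[0,0,-60,-140,0],[0,0,-60,-140,0],[0,0,-60,-140,0]]]'
python3 - <<'E'
from h import *
s,im=snap('scene');print(blobs(im,(50,120,40),(75,255,200),8)[0])
for lo,hi in (((0,180,100),(4,255,255)),((112,200,60),(125,255,255))): print(blobs(im,lo,hi,50)[0])
s,im=snap('side');print(blobs(im,(50,120,40),(75,255,200),8)[0]); print(proj('side',[[471.5,241.6,122],[551,239.6,122]]),blobs(im,(0,180,100),(4,255,255),50)[0],blobs(im,(112,200,60),(125,255,255),50)[0],s['force'])
env.close_job()
E
```

```text
t: 34.83
position: [459.6, 434.5, 251.9]
orientation: [-3.139, 0.003, 1.543]
force: [-0.1, -0.8, -0.3]
finger_gap: 0.2
finger_force: 0.0
[([343.3, 107.9], [341, 105, 6, 7, 35])]
[([287.0, 133.0], [280, 128, 15, 11, 125]), ([197.2, 378.7], [190, 374, 15, 10, 69])]
[([310.3, 145.3], [304, 139, 14, 14, 163])]
[([175.6, 157.0], [173, 155, 6, 5, 25])]
[[185.8152381  189.34394103]
 [209.5545754  180.35657821]] [([185.5, 188.3], [179, 184, 14, 9, 104])] [([209.3, 180.6], [203, 176, 13, 10, 103])] [-0.25144572 -0.25000867 -1.07396597]
the job is handed in; nothing more can be done
```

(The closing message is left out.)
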